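# Open the jar of label paste in its holder and keep the cap over the mouth

## Robot

A 6-joint arm with a two-finger parallel gripper is mounted at the origin on a cart in front of the work surface, level with it; the furniture and walls round the work are solid. World frame = base frame: x ahead of the robot, y to its left, z up, the work surface at z = 0. Lengths are in m, angles in degrees, forces in N, time in s.
With the tool pointing down it reaches from about 0.25 to 0.725 m from the base axis. Payload 9.7 kg.
Tool frame: the origin (TCP) lies between the finger pads; the fingertips stand 22 mm ahead of it and the grasp point (between the pads) lies 3 mm ahead of it; z points along the fingers, y is the line along which they close (so a half turn about z gives the same grasp; the last joint's range is limited). The gripper opens to 85 mm and grips with 20 to 120 N. Pads are 22 mm wide; open, the fingers measure 114 mm over their backs; the gripper's body (76 mm by 85 mm) begins 54 mm behind the grasp point. The pads swing forward as they close: fully open they stand 13 mm farther back than shut.
Start: joints at [64.687, 4.979, 10.078, 95.1, 0, 90], TCP at [0.235, 0.497, 0.253] pointing down, gripper open.
Joint ranges: [-179.16, 179.16], [-48.56, 103.87], [-65.8, 70.77], [-126.05, 130.52], [-82.76, 87.17], [-180, 180]. Speed limits (degrees/s): [127.2, 127.2, 147.25, 180, 180, 180].

## Interface

Orientations are given as [roll, pitch, yaw] about the fixed x, y, z axes, in that order (R = Rz(yaw) Ry(pitch) Rx(roll)).
In Python, from workcell import bot, viewer, finder gives the robot as it stands.
- The arm moves only by the tool move_arm, never from a script. Its arguments are lists of equal length, an entry for each row: "offset": the shift along the tool's x, y, z in cm, a list of three; "twist": the turn, a rotation vector about the tool's x, y, z in rad, a list of three; "grip": the opening, from 0 (shut) to 1 (fully open). In form: {"offset": [[x, y, z], ...], "twist": [[ax, ay, az], ...], "grip": [grip, ...]}. A call has 1 to 5 rows; each row shifts and turns the commanded pose from where the row before left it, along the tool's axes as they then stand; what a row does not reach is not made up. A row lasts 1/10 s, in which the tool goes at most 50 mm and 8.59 degrees, less where a joint would pass 70% of its speed; a pose out of reach is approached as far as the arm can. A call is refused whole if a number of a shift passes 5 or a number of a turn 0.15, either way. A call with a gripper value outside its range is refused whole. The fingers move at their own pace and stop on an object; "force" is the grip in N (left out, the last holds). Time passes only in rows, so rows that do not move let the fingers close. It gives the time, the measured TCP pose, the force, the opening and the grip force at its end, in the units of the state.
- bot.get_obs(): the state, without advancing time (a new reading comes with each control period).
- viewer.camera(name): name is "side" or "top" or "wrist"; returns a dict with "color" (400x640x3 uint8, red, green, blue), "depth" (400x640 float32, m along the optical axis (not along the pixel's ray), 0 where there is no reading), "vfov" (degrees; the focal length in pixels is half the picture's height over the tangent of half this angle, whatever the lens; pixels are square), "cx", "cy" (the principal point, pixels), "position" and "attitude" of the camera in the world; the wrist camera has in their place "tool_from_camera" (4x4, takes a point from camera to tool coordinates, whose origin is the TCP and whose axes are the flange's). Camera axes: x right, y down, z forward; pixel columns grow to the right and rows downward; lengths in m; the calibration is good to about 2 mm. A picture is of the moment at which its call begins: read the wrist's pose just before it.
- bot.job_done(): hands the job in; it is judged then, once.
Trained networks look in a picture, given as the dict that the camera call returned (one of the last four; its "shot" number tells which), for a name from the list of things; names that differ only in an ending like _2 or _b are one class to them, and where a whole thing is asked for, a point or a joint stands for the part that bears it (a point fixed in the world has none). Each returns a list of dicts, best first, with "p" (0 to 1); they miss things now and then, are a little off and sometimes report something else, mostly with a low value. They report only what shows in the picture. A call takes as long as a camera call. They do not tell look-alikes from the thing itself.
- finder.boxes_of(picture, thing): "position" ([column, row] in pixels, amid what is visible of it).
- finder.pinpoint(picture, thing): "position" ([column, row] in pixels: a listed point, or the origin of a listed thing).
The state is a dict: "time": time; "q": joint angles; "qd": joint speeds; "joint_efforts": joint torques, N m; "ee_pos": TCP position; "tcp_rot": TCP orientation; "wrist_force": force on the tool from outside, world axes, zero at the start; "torque": the same for the moment, N m; "opening": finger opening in m; "grasp_force": force on a finger pad.
Only numpy, scipy, OpenCV 4.12 (cv2) and the standard library are available. Lean on these libraries where they do the work, as an engineer would, in place of code of your own. Each camera call takes 0.05 s, during which the arm holds its last target. There are 200 camera calls.

## Task

Set the white paste jar, cap still tight, flat and square in the blue holder's square pocket so that it cannot turn, then unscrew the orange cap just until its threads let go, leaving the jar seated. Lift the cap straight off and finish still holding it level about 2 cm above the jar's mouth and centred over it, so that no carton dust falls in; do not drop or tip the jar, and leave the other things where they are.

Things in the scene. Friction and masses are not known exactly. Their poses are not given: they have to be found in the camera images.
- jar: white square jar of label paste, about 0.35 kg: body 60 x 60 mm across its flats, 60 mm high, a blue-striped paper label on every side; above it a low round shoulder and a round neck 39 mm across. Origin: centre of the underside; z up through the mouth, x and y square to the flats. Grip it across opposite flats, or carry it by its tight cap.
- cap: round orange ribbed screw cap, 54 mm across, 20 mm high, 40 g, with white raised arrows on top showing the way it opens (anticlockwise from above). Origin: centre of its lower rim; z up. Screwed tight, the lower rim is 65.5 mm above the jar's underside, 5 mm above the square body, whose corners stand out farther than the cap; its x axis is then along the jar's x.
- cap_top (a point): centre of the cap's top, 20 mm above its lower rim. Three lugs in the cap sit under short threads on the neck. They let go after 75 to 90 degrees (1.31 to 1.57 rad) of turn relative to the jar; just past that is a stop. Lifted sooner, the cap pulls the jar up. Let the cap rise about 3 mm over the turn.
- mouth (a point): centre of the jar's mouth, 82 mm above the jar's underside, at the top of the neck; z up. A springy foil seal in the mouth pushes the tight cap up with about 30 N, so the first half of the turn is stiff (up to about 0.5 N m); after that the cap turns lightly. The seal stays in the mouth.
- holder: jar holder fixed to the table: blue block 104 x 104 mm, top 28 mm above the table, on a steel base plate 150 (along its x) x 104 x 6 mm with four screws; in the block a square pocket 63 x 63 mm, 20 mm deep, with a 3 mm chamfer round the mouth, its sides square to the holder's x and y. Origin: on the table, centre of its underside. The jar fits any of the four ways round and cannot turn when it is in.
- pocket (a point): centre of the floor of the pocket, 8 mm above the table; the jar's underside rests there. x and y square to the pocket's sides.
- paste_brush: flat brush with a wooden handle, about 190 mm long, lying on the table; a bystander. Origin: centre of its underside.
- note_pad: red pad of slips, 70 x 98 x 12 mm, lying flat; a bystander. Origin: centre of its underside.
- marker: black capped marker, 138 mm long, lying; a bystander. Origin: centre of its underside.
- tape_measure: yellow and black tape measure lying on its side, 62 x 71 x 42 mm; a bystander. Origin: centre of its underside.
- parcel_flat: small taped carton, 119 x 169 x 61 mm, lying; a bystander. Origin: centre of its underside.
- stapler: grey desk stapler, 36 x 150 x 54 mm, standing; a bystander. Origin: centre of its underside.
Mind the look-alikes: they are no part of the job. There is more than one size of the cap; the job needs the middle-sized.

How it is judged:
By the outcome, as a careful person would: the job done as asked, in the order asked, and still so for the second after the job is handed in, while the arm keeps its last pose, push and grip.
It also fails if it takes over 48 s, if anything falls off the work surface, if the arm or the gripper's body presses on something with over 40 N, if the wrist force passes 120 N, or if a joint passes its speed limit or range.

## Working session

There is one attempt and no reset: what is moved stays moved. The work goes in short steps, Python scripts to look and compute and a tool call to move; the robot and the scene stay as the last step left them, time stands still between calls to the robot, and variables do not carry over. Pictures are saved under pics/ and viewed, at most 10 in all, crops included, and the job is handed in when it is done.

Besides the shell and the picture viewer there is one more tool, called after "Call:" by a JSON object that holds its "op" and its "data". move_arm: Moves the arm, as the interface text tells. Its arguments: {"type":"object","properties":{"offset":{"type":"array","items":{"type":"array","items":{"type":"number"}}},"twist":{"type":"array","items":{"type":"array","items":{"type":"number"}}},"grip":{"type":"array","items":{"type":"number"}},"force":{"type":"number"}},"required":["offset","twist","grip"]}

```bash
mkdir -p pics; cat > h.py <<'E'
import numpy as np, cv2
from scipy.spatial.transform import Rotation as R
from workcell import bot, viewer, finder
def K(c):
    return c["color"].shape[0]/2/np.tan(np.radians(c["vfov"])/2)
def rot(a):
    a=np.array(a,float)
    return a if a.shape==(3,3) else R.from_euler('xyz',a,degrees=True).as_matrix()
def cam(name):
    o=bot.get_obs(); c=viewer.camera(name)
    if name=="wrist":
        T=np.eye(4);T[:3,:3]=rot(o["tcp_rot"]);T[:3,3]=o["ee_pos"];T=T@np.array(c["tool_from_camera"])
        c["Rw"],c["tw"]=T[:3,:3],T[:3,3]
    else: c["Rw"],c["tw"]=rot(c["attitude"]),np.array(c["position"])
    return c
def ray(c,p):
    return c["Rw"]@np.array([(p[0]-c["cx"])/K(c),(p[1]-c["cy"])/K(c),1.])
def atz(c,p,z):
    d=ray(c,p);return c["tw"]+d*(z-c["tw"][2])/d[2]
def deep(c,p):
    u,v=int(round(p[0])),int(round(p[1])); return c["tw"]+ray(c,p)*float(c["depth"][v,u])
def cloud(c):
    h,w=c["depth"].shape;u,v=np.meshgrid(np.arange(w),np.arange(h));f=K(c)
    return (np.stack([(u-c["cx"])/f,(v-c["cy"])/f,np.ones_like(u)],-1)*c["depth"][...,None])@c["Rw"].T+c["tw"]
def proj(c,P):
    q=c["Rw"].T@(np.array(P)-c["tw"]);return q[:2]/q[2]*K(c)+[c["cx"],c["cy"]]
def save(c,n): cv2.imwrite(f"pics/{n}.png",c["color"][...,::-1])
E
python3 - <<'E'
from h import *
print({k:np.round(v,3).tolist() if not isinstance(v,dict) else v for k,v in bot.get_obs().items()})
for n in("top","side"):
    c=cam(n);save(c,n);print(n,c["position"],c["attitude"],c["vfov"])
    for t in("jar","cap","mouth","cap_top","holder","pocket","parcel_flat","stapler","tape_measure","note_pad","paste_brush","marker"):
        for d in finder.pinpoint(c,t)[:4]:
            if d["p"]>.2: print(t,round(d["p"],2),np.round(d["position"]),np.round(deep(c,d["position"]),3))
E
```

```text
{'time': 0.0, 'q': [64.687, 5.013, 10.032, 95.1, -0.002, 90.0], 'qd': [-0.098, -0.022, -0.029, -0.06, 0.106, -0.012], 'joint_efforts': [0.0, -52.039, 46.48, 0.016, 0.0, -0.0], 'ee_pos': [0.235, 0.497, 0.253], 'tcp_rot': [-179.919, 0.002, 154.687], 'wrist_force': [-0.554, 0.729, -0.296], 'torque': [0.01, 0.018, -0.036], 'grasp_force': 0.0, 'opening': 0.086}
top [0.50991293 0.04340067 1.45717243] [-1.77202644e+02  1.01241688e-01 -9.13521534e+01] 43.87839878987487
jar 0.61 [288. 203.] [0.574 0.136 0.09 ]
cap 0.78 [282. 206.] [0.567 0.153 0.087]
cap 0.57 [281. 242.] [0.467 0.162 0.034]
cap 0.43 [319. 200.] [0.585 0.05  0.016]
mouth 0.51 [285. 203.] [0.574 0.144 0.082]
mouth 0.39 [394. 159.] [ 0.698 -0.173  0.015]
cap_top 0.89 [285. 205.] [0.571 0.143 0.083]
cap_top 0.71 [281. 247.] [0.451 0.163 0.029]
cap_top 0.57 [316. 200.] [0.584 0.057 0.018]
cap_top 0.46 [461. 224.] [ 0.505 -0.361  0.017]
holder 0.89 [416. 212.] [ 0.545 -0.233  0.009]
pocket 0.87 [413. 209.] [ 0.552 -0.224  0.003]
parcel_flat 0.62 [175. 194.] [0.609 0.454 0.063]
stapler 0.65 [218. 256.] [0.433 0.337 0.056]
tape_measu
[... 449 characters left out ...]
mouth 0.79 [317. 221.] [0.571 0.157 0.086]
mouth 0.58 [315. 219.] [0.578 0.144 0.087]
mouth 0.21 [319. 187.] [ 0.561 -0.178  0.027]
cap_top 0.82 [355. 241.] [0.46  0.185 0.032]
cap_top 0.73 [316. 221.] [0.573 0.156 0.085]
holder 0.56 [320. 189.] [ 0.559 -0.177  0.018]
pocket 0.7 [319. 187.] [ 0.562 -0.178  0.026]
parcel_flat 0.95 [298. 327.] [0.616 0.533 0.061]
stapler 0.76 [370. 288.] [0.445 0.403 0.046]
stapler 0.51 [301. 326.] [0.611 0.53  0.058]
tape_measure 0.78 [287. 261.] [0.657 0.27  0.03 ]
tape_measure 0.28 [319. 188.] [ 0.563 -0.178  0.023]
note_pad 0.73 [271. 229.] [0.721 0.079 0.013]
paste_brush 0.52 [334. 168.] [ 0.494 -0.363  0.017]
marker 0.6 [280. 196.] [ 0.71  -0.161 -0.001]
```

```bash
python3 - <<'E'
import cv2
a=cv2.imread("pics/top.png")[110:300,130:500]
cv2.imwrite("pics/top_c.png",cv2.resize(a,None,fx=2.1,fy=2.1,interpolation=cv2.INTER_CUBIC))
E
```

```text
(no output)
```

View pics/top_c.png

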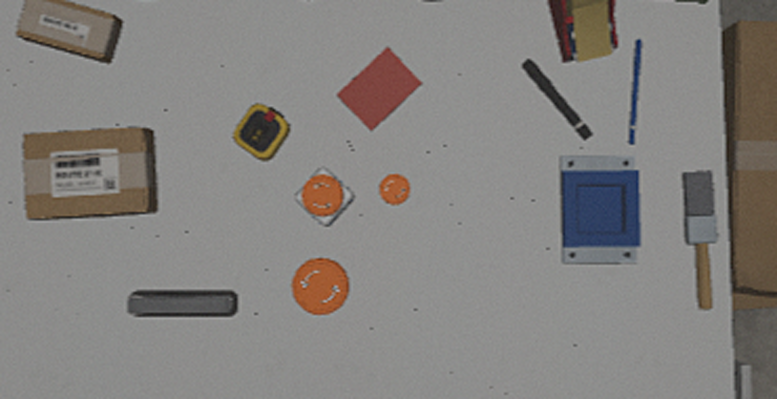

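View pics/side.png

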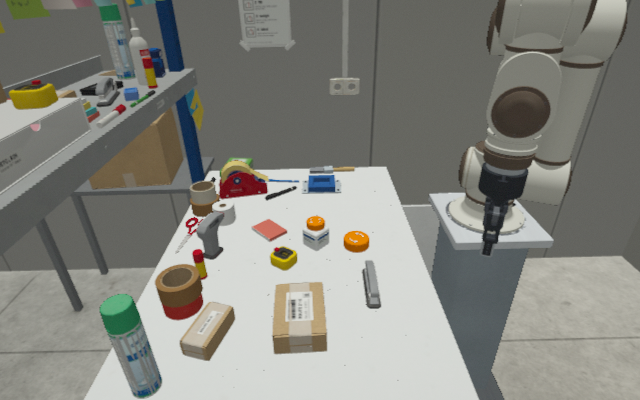

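The top crop shows the jar turned about 45° under the middle-sized cap at (323,195). The large loose cap is at (321,286), the small one at (394,189), and the blue holder is at (600,210), roughly square to the table. The side view agrees. I'll bring the wrist camera over the jar next.

```bash
cat >> h.py <<'E'
def plan(P,yaw=None):
    o=bot.get_obs();Rt=rot(o["tcp_rot"])
    print("offset total cm",np.round(Rt.T@(np.array(P)-o["ee_pos"])*100,2))
    if yaw is not None:
        Rg=R.from_euler('xyz',[180,0,yaw],degrees=True).as_matrix()
        print("twist total rad",np.round(R.from_matrix(Rt.T@Rg).as_rotvec(),3))
E
python3 - <<'E'
from h import *
c=cam("wrist");print(np.round(c["tool_from_camera"],3),c["vfov"]);plan([.56,.146,.30])
c=cam("top");p=cloud(c);hsv=cv2.cvtColor(c["color"],cv2.COLOR_RGB2HSV)
m=((hsv[...,0]<18)&(hsv[...,1]>150)&(hsv[...,2]>120)).astype(np.uint8)
n,l,s,ce=cv2.connectedComponentsWithStats(m)
for i in range(1,n):
    if s[i,4]>60: print(s[i],ce[i],atz(c,ce[i],.0855).round(4))
E
```

```text
[[ 0.001 -0.96  -0.281  0.071]
 [ 1.     0.001  0.    -0.   ]
 [ 0.    -0.281  0.96  -0.121]
 [ 0.     0.     0.     1.   ]] 60.077817945266254
offset total cm [-44.38 -17.86  -4.67]
[274 193  19  20 254] [283.33070866 202.58661417] [0.5761 0.1484 0.0855]
[311 193  14  14 126] [317.52380952 199.57936508] [0.5822 0.0536 0.0855]
[269 233  27  27 489] [282.2597137  245.89161554] [0.4568 0.1537 0.0855]
```

Call:
{"op": "move_arm", "data": {"offset": [[-3.7,-1.5,-0.4],[-3.7,-1.5,-0.4],[-3.7,-1.5,-0.4],[-3.7,-1.5,-0.4],[-3.7,-1.5,-0.4]], "twist": [[0,0,0],[0,0,0],[0,0,0],[0,0,0],[0,0,0]], "grip": [1,1,1,1,1]}}

```text
time: 1.9
ee_pos: [0.3711, 0.349, 0.2736]
tcp_rot: [180.0, 0.0, 154.7]
wrist_force: [0.6, 1.0, 0.2]
opening: 0.0851
grasp_force: 0.0
```

Call:
{"op": "move_arm", "data": {"offset": [[-3.7,-1.5,-0.4],[-3.7,-1.5,-0.4],[-3.7,-1.5,-0.4],[-3.7,-1.5,-0.4],[-3.7,-1.5,-0.4]], "twist": [[0,0,0],[0,0,0],[0,0,0],[0,0,0],[0,0,0]], "grip": [1,1,1,1,1]}}

```text
time: 2.4
ee_pos: [0.5064, 0.202, 0.2936]
tcp_rot: [180.0, 0.0, 154.7]
wrist_force: [-0.2, 1.4, -0.2]
opening: 0.0853
grasp_force: 0.0
```

Call:
{"op": "move_arm", "data": {"offset": [[-3.7,-1.5,-0.4],[-3.7,-1.5,-0.4],[0,0,0],[0,0,0]], "twist": [[0,0,0],[0,0,0],[0,0,0],[0,0,0]], "grip": [1,1,1,1]}}

```text
time: 2.8
ee_pos: [0.5599, 0.144, 0.3009]
tcp_rot: [-180.0, -0.0, 154.6]
wrist_force: [-0.5, -0.0, 0.0]
opening: 0.0853
grasp_force: 0.0
```

```bash
python3 - <<'E'
from h import *
o=bot.get_obs();print(o["time"],o["q"],o["ee_pos"],o["tcp_rot"])
c=cam("wrist");save(c,"w1");np.savez("w1.npz",**{k:v for k,v in c.items()})
p=cloud(c);hsv=cv2.cvtColor(c["color"],cv2.COLOR_RGB2HSV)
m=((hsv[...,0]<18)&(hsv[...,1]>150)&(hsv[...,2]>100)).astype(np.uint8)
n,l,s,ce=cv2.connectedComponentsWithStats(m)
for i in range(1,n):
    if s[i,4]>300:
        q=p[(l==i)];zt=np.percentile(q[:,2],80);t=q[abs(q[:,2]-zt)<.003]
        (cc,rr)=cv2.minEnclosingCircle(t[:,:2].astype(np.float32))
        print(s[i],zt,cc,rr)
# jar shoulder: points at z .055-.066
f=(p[...,2]>.054)&(p[...,2]<.066)&(np.hypot(p[...,0]-.575,p[...,1]-.147)<.06)
print(f.sum(),np.median(p[f][:,2]),cv2.minAreaRect(p[f][:,:2].astype(np.float32)))
E
```

```text
2.8 [1.44144949e+01 1.04536564e+01 2.15313606e+01 1.01114450e+02
 9.21844571e-03 3.98299802e+01] [0.55994815 0.14396494 0.30093691] [-1.79983543e+02 -3.41232943e-02  1.54584507e+02]
[ 250   23   72   77 4043] 0.028742662691212607 (0.45420530438423157, 0.15947917103767395) 0.038688741624355316
[ 300  151   54   53 2070] 0.08634757465688532 (0.575715184211731, 0.14974471926689148) 0.027291977778077126
[242 187  34  33 795] 0.016161090272225943 (0.5856502652168274, 0.05470691993832588) 0.021042170003056526
[ 285  249   74   75 3183] 0.012672845583721337 (0.7262503504753113, 0.07380305230617523) 0.05783315747976303
721 0.05887249681948581 ((0.5754250884056091, 0.14995181560516357), (0.05995766818523407, 0.05947934463620186), 46.57304000854492)
```

View pics/w1.png

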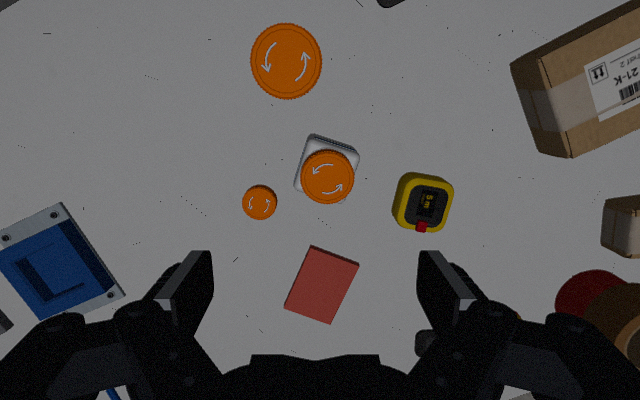

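The wrist view shows the jar with its middle-sized cap at about (328,177), turned about 46°. The arrow marks are visible, and the holder is at the far left, around (50,260). I'll look at the holder before grasping.

Call:
{"op": "move_arm", "data": {"offset": [[-1.4,-3.4,0],[-1.4,-3.4,0],[-1.4,-3.4,0],[-1.4,-3.4,0],[-1.4,-3.4,0]], "twist": [[0,0,0],[0,0,0],[0,0,0],[0,0,0],[0,0,0]], "grip": [1,1,1,1,1]}}

```text
time: 3.35
ee_pos: [0.5494, -0.039, 0.3016]
tcp_rot: [180.0, 0.0, 154.8]
wrist_force: [0.1, -0.5, 0.6]
opening: 0.0855
grasp_force: 0.0
```

Call:
{"op": "move_arm", "data": {"offset": [[-1.4,-3.4,0],[-1.4,-3.4,0],[-1.4,-3.4,0],[-1.4,-3.4,0],[-1.4,-3.4,0]], "twist": [[0,0,0],[0,0,0],[0,0,0],[0,0,0],[0,0,0]], "grip": [1,1,1,1,1]}}

```text
time: 3.85
ee_pos: [0.5405, -0.2226, 0.3017]
tcp_rot: [180.0, 0.0, 154.8]
wrist_force: [0.4, 0.8, 0.5]
opening: 0.0854
grasp_force: 0.0
```

Call:
{"op": "move_arm", "data": {"offset": [[0,0,0],[0,0,0]], "twist": [[0,0,0],[0,0,0]], "grip": [1,1]}}

```text
time: 4.05
ee_pos: [0.5406, -0.222, 0.3013]
tcp_rot: [180.0, -0.0, 154.7]
wrist_force: [0.0, -0.3, 0.9]
opening: 0.0852
grasp_force: 0.0
```

```bash
python3 - <<'E'
from h import *
c=cam("wrist");save(c,"w2");np.savez("w2.npz",**c)
p=cloud(c);hsv=cv2.cvtColor(c["color"],cv2.COLOR_RGB2HSV)
b=(hsv[...,0]>95)&(hsv[...,0]<130)&(hsv[...,1]>120)
near=np.hypot(p[...,0]-.55,p[...,1]+.225)<.1
f=b&near
print(f.sum(),np.percentile(p[f][:,2],[1,10,30,50,70,90]))
t=f&(p[...,2]>.024)&(p[...,2]<.033)
mm=cv2.morphologyEx(t.astype(np.uint8),cv2.MORPH_OPEN,np.ones((3,3)))
print("block",np.median(p[t][:,2]),cv2.minAreaRect(p[mm>0][:,:2].astype(np.float32)))
# pocket floor
g=f&(p[...,2]<.013); g=cv2.morphologyEx(g.astype(np.uint8),cv2.MORPH_OPEN,np.ones((3,3)))
n,l,s,ce=cv2.connectedComponentsWithStats(g)
for i in range(1,n):
    if s[i,4]>200: print("floor",s[i],cv2.minAreaRect(p[l==i][:,:2].astype(np.float32)),np.median(p[l==i][:,2]))
# rim hole of top
q=p[mm>0]; ii=np.stack([(q[:,0]-.45)/.0005,(q[:,1]+.33)/.0005],-1).astype(int)
for t_ in("pocket","holder"):
    d=finder.pinpoint(c,t_)[0];print(t_,d["p"],d["position"],atz(c,d["position"],.008 if t_=="pocket" else 0))
E
```

```text
15003 [0.00683393 0.00831173 0.02766548 0.02930349 0.35059314 0.3638358 ]
block 0.028033324891735212 ((0.5511929392814636, -0.22867754101753235), (0.10326981544494629, 0.10409128665924072), 89.06591796875)
floor [ 280  132   67   65 2598] ((0.5524060130119324, -0.2289959192276001), (0.06311136484146118, 0.06154944747686386), 88.98145294189453) 0.00815148858300202
pocket 0.74 [313.2, 163.4] [ 0.55128021 -0.22896463  0.008     ]
holder 0.75 [316.6, 161.9] [ 0.55282293 -0.22506672  0.        ]
```

View pics/w2.png

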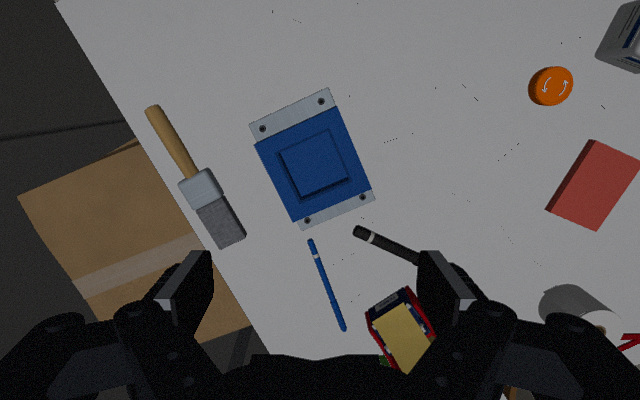

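The holder is clear at about (313,163), centred at (0.5515, -0.2288) with yaw -0.95° (mod 90). The networks agree to a few mm. Back to the jar.

Call:
{"op": "move_arm", "data": {"offset": [[1.27,3.51,0],[1.27,3.51,0],[1.27,3.51,0],[1.27,3.51,0],[1.27,3.51,0]], "twist": [[0,0,0],[0,0,0],[0,0,0],[0,0,0],[0,0,0]], "grip": [1,1,1,1,1]}}

```text
time: 4.7
ee_pos: [0.558, -0.0339, 0.3017]
tcp_rot: [180.0, 0.0, 154.8]
wrist_force: [0.6, 0.5, 0.2]
opening: 0.0857
grasp_force: 0.0
```

Call:
{"op": "move_arm", "data": {"offset": [[1.27,3.51,0],[1.27,3.51,0],[1.27,3.51,0],[1.27,3.51,0],[1.27,3.51,0]], "twist": [[0,0,0],[0,0,0],[0,0,0],[0,0,0],[0,0,0]], "grip": [1,1,1,1,1]}}

```text
time: 5.2
ee_pos: [0.5752, 0.1519, 0.3017]
tcp_rot: [180.0, 0.0, 154.8]
wrist_force: [0.0, -0.2, 0.6]
opening: 0.0854
grasp_force: 0.0
```

Call:
{"op": "move_arm", "data": {"offset": [[0,0,3],[0,0,3],[0,0,3],[0,0,2],[0,0,0]], "twist": [[0,0,0.105],[0,0,0.105],[0,0,0.105],[0,0,0],[0,0,0]], "grip": [1,1,1,1,1]}}

```text
time: 5.7
ee_pos: [0.5742, 0.15, 0.1885]
tcp_rot: [-179.8, -0.1, 136.8]
wrist_force: [0.5, 0.7, -0.0]
opening: 0.0856
grasp_force: 0.0
```

```bash
python3 - <<'E'
from h import *
o=bot.get_obs();print(o["q"],o["ee_pos"],o["tcp_rot"])
c=cam("wrist");save(c,"w3")
p=cloud(c);hsv=cv2.cvtColor(c["color"],cv2.COLOR_RGB2HSV)
near=np.hypot(p[...,0]-.5757,p[...,1]-.1498)<.05
f=near&(hsv[...,1]>150)&(hsv[...,0]<18)&(abs(p[...,2]-.0855)<.004)
print("cap",f.sum(),np.median(p[f][:,2]),cv2.minEnclosingCircle(p[f][:,:2].astype(np.float32)))
f=near&(p[...,2]>.054)&(p[...,2]<.064)
print("jar",f.sum(),cv2.minAreaRect(p[f][:,:2].astype(np.float32)))
plan([.5757,.1498,.085],136.6)
E
```

```text
[1.46352823e+01 1.03876832e+01 8.89367290e+00 8.87669190e+01
 5.66932068e-03 5.78772122e+01] [0.57419522 0.14997119 0.18848024] [-1.79782030e+02 -1.43546351e-01  1.36757784e+02]
cap 4474 0.08567857657059048 ((0.575944185256958, 0.14981313049793243), 0.027751872316002846)
jar 1284 ((0.5751743912696838, 0.1504141390323639), (0.059897251427173615, 0.058478944003582), 46.45576858520508)
offset total cm [-0.08  0.06 10.57]
twist total rad [-0.002 -0.001  0.003]
```

Call:
{"op": "move_arm", "data": {"offset": [[-0.1,0.1,3],[0,0,3],[0,0,2.3],[0,0,1.5],[0,0,0.5]], "twist": [[0,0,0],[0,0,0],[0,0,0],[0,0,0],[0,0,0]], "grip": [1,1,1,1,1]}}

```text
time: 6.25
ee_pos: [0.5773, 0.1494, 0.0881]
tcp_rot: [-180.0, -0.0, 136.7]
wrist_force: [-0.1, -0.0, 0.2]
opening: 0.0854
grasp_force: 0.0
```

Call:
{"op": "move_arm", "data": {"offset": [[0,0,0],[0,0,0],[0,0,0],[0,0,0],[0,0,0]], "twist": [[0,0,0],[0,0,0],[0,0,0],[0,0,0],[0,0,0]], "grip": [1,0.6,0.55,0.4,0.3], "force": 60}}

```text
time: 6.75
ee_pos: [0.5779, 0.149, 0.0899]
tcp_rot: [179.9, 0.1, 136.6]
wrist_force: [-2.2, -0.7, 6.1]
opening: 0.0522
grasp_force: 61.7
```

Call:
{"op": "move_arm", "data": {"offset": [[0,0,0],[0,0,0],[0,0,0],[0,0,0]], "twist": [[0,0,0],[0,0,0],[0,0,0],[0,0,0]], "grip": [0,0,0,0], "force": 80}}

```text
time: 7.15
ee_pos: [0.578, 0.1491, 0.09]
tcp_rot: [179.9, 0.1, 136.6]
wrist_force: [-1.7, -1.4, 5.9]
opening: 0.052
grasp_force: 82.1
```

Call:
{"op": "move_arm", "data": {"offset": [[0,0,-0.5],[0,0,-1.5],[0,0,-2],[0,0,-2],[0,0,-2]], "twist": [[0,0,0],[0,0,0],[0,0,0],[0,0,0],[0,0,0]], "grip": [0,0,0,0,0]}}

```text
time: 7.65
ee_pos: [0.5774, 0.149, 0.17]
tcp_rot: [180.0, 0.0, 136.6]
wrist_force: [0.6, 0.2, -3.7]
opening: 0.0518
grasp_force: 84.3
```

Call:
{"op": "move_arm", "data": {"offset": [[0,0,-2],[0,0,-1],[0,0,0],[0,0,0]], "twist": [[0,0,0],[0,0,0],[0,0,0],[0,0,0]], "grip": [0,0,0,0]}}

```text
time: 8.05
ee_pos: [0.5773, 0.149, 0.1977]
tcp_rot: [-180.0, -0.0, 136.6]
wrist_force: [-0.3, 0.1, -4.6]
opening: 0.0518
grasp_force: 84.5
```

```bash
python3 - <<'E'
from h import *
o=bot.get_obs();print(o["time"],o["q"],o["ee_pos"],o["tcp_rot"],o["wrist_force"],o["opening"],o["grasp_force"])
c=cam("wrist");save(c,"w4");np.savez("w4.npz",**c)
p=(cloud(c)-o["ee_pos"])@rot(o["tcp_rot"])
hsv=cv2.cvtColor(c["color"],cv2.COLOR_RGB2HSV)
near=np.hypot(p[...,0],p[...,1])<.05
f=near&(hsv[...,1]>150)&(hsv[...,0]<18)&(p[...,2]<.02)
print("cap",f.sum(),np.percentile(p[f][:,2],[5,20,50]))
z=np.percentile(p[f][:,2],30);g=f&(abs(p[...,2]-z)<.003);q=p[g]
print(cv2.minEnclosingCircle(q[:,:2].astype(np.float32)),q.min(0),q.max(0))
A=np.c_[q[:,:2],np.ones(len(q))];print("plane",np.linalg.lstsq(A,q[:,2],rcond=None)[0])
f=near&(p[...,2]>z+.02)&(p[...,2]<z+.031)
print("jar",f.sum(),cv2.minAreaRect(p[f][:,:2].astype(np.float32)))
E
```

```text
8.05 [1.44737185e+01 1.06239577e+01 1.01869916e+01 8.95985413e+01
 1.46120662e-03 5.78344815e+01] [0.57733294 0.14903288 0.19774123] [-1.79970720e+02 -2.01399029e-02  1.36639231e+02] [-0.27559801  0.1066025  -4.64922824] 0.051763277109541206 84.454838745296
cap 13715 [-0.0267511   0.00367802  0.00435119]
((0.00681234709918499, 0.00033641234040260315), 0.03871193900704384) [-0.02530974 -0.03827541  0.00159521] [0.02934716 0.03894824 0.00694242]
plane [0.0028325  0.01043509 0.00433785]
jar 3021 ((0.018106067553162575, -0.0008363481611013412), (0.05962983891367912, 0.029057877138257027), 88.10786437988281)
```

View pics/w4.png

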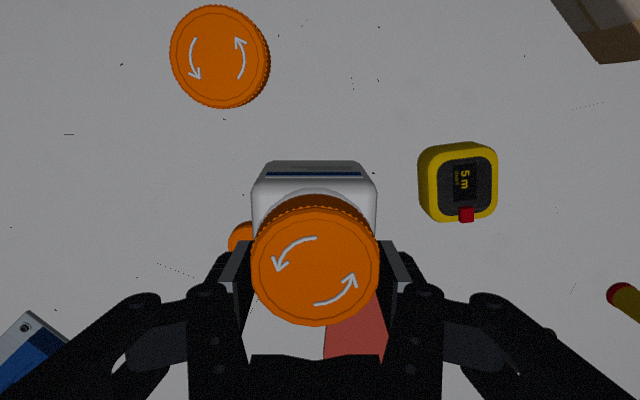

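The view shows the jar held level by its cap at (315,265), with the front edge of the body visible at about (314,165) and roughly square to the gripper. I'll refine the in-hand yaw.

```bash
python3 - <<'E'
from h import *
c=dict(np.load("w4.npz"))
Tc=np.array(c["tool_from_camera"]);c["Rw"],c["tw"]=Tc[:3,:3],Tc[:3,3]
p=cloud(c); m=(np.hypot(p[...,0],p[...,1])<.06)
side=m&(p[...,2]>.033)&(p[...,2]<.09)&(p[...,0]>.02)
q=p[side];print(side.sum())
s=q[(abs(q[:,1])<.026)&(q[:,2]>.036)&(q[:,2]<.085)]
A=np.c_[s[:,1:],np.ones(len(s))]
for _ in range(4):
    k=np.linalg.lstsq(A,s[:,0],rcond=None)[0];r=s[:,0]-A@k;ok=abs(r)<.002;s,A=s[ok],A[ok]
print("face x = a*y+b*z+c",k,len(s),np.degrees(np.arctan(k[:2])),"y range",np.percentile(q[:,1],[1,99]))
for z in(.04,.06,.08):print(z,k@[0,z,1])
top=m&(p[...,2]>.026)&(p[...,2]<.034)&(p[...,0]>.0)
t=p[top]
for y in np.arange(-.026,.027,.004):
    w=t[abs(t[:,1]-y)<.002];print(round(y,3),w[:,0].max().round(4) if len(w) else None,end=" ")
print(np.percentile(t[:,1],[.5,99.5]))
E
```

```text
2582
face x = a*y+b*z+c [-5.74402973e-03  3.37717485e-05  3.21498783e-02] 1961 [-0.32910504  0.00193498] y range [-0.02890469  0.02754911]
0.04 0.03215122915081339
0.06 0.032151904585783174
0.08 0.03215258002075296
-0.026 0.0317 -0.022 0.0313 -0.018 0.0317 -0.014 0.0317 -0.01 0.0317 -0.006 0.0316 -0.002 0.0312 0.002 0.0313 0.006 0.0313 0.01 0.0317 0.014 0.0317 0.018 0.0317 0.022 0.0312 0.026 0.0305 [-0.02968691  0.02812369]
```

Call:
{"op": "move_arm", "data": {"offset": [[-1,-1.25,0],[-2,-2.45,0],[-2,-2.45,0],[-2,-2.45,0],[-2,-2.45,0]], "twist": [[0,0,0],[0,0,0],[0,0,0],[0,0,0],[0,0,0]], "grip": [0,0,0,0,0]}}

```text
time: 8.6
ee_pos: [0.5662, 0.0051, 0.1974]
tcp_rot: [-179.9, -0.0, 136.6]
wrist_force: [0.2, -0.1, -3.7]
opening: 0.0521
grasp_force: 84.5
```

Call:
{"op": "move_arm", "data": {"offset": [[-2,-2.45,0],[-2,-2.45,0],[-2,-2.45,0],[-2,-2.45,0],[-2,-2.45,0]], "twist": [[0,0,0],[0,0,0],[0,0,0],[0,0,0],[0,0,0]], "grip": [0,0,0,0,0]}}

```text
time: 9.1
ee_pos: [0.5546, -0.1527, 0.1974]
tcp_rot: [-180.0, -0.1, 136.6]
wrist_force: [0.6, 0.0, -3.7]
opening: 0.052
grasp_force: 84.5
```

Call:
{"op": "move_arm", "data": {"offset": [[-2,-2.45,0],[-2,-2.45,0],[-1.25,-1.2,0],[0,0,0],[0,0,0]], "twist": [[0,0,0],[0,0,0],[0,0,0.08],[0,0,0.12],[0,0,0.12]], "grip": [0,0,0,0,0]}}

```text
time: 9.6
ee_pos: [0.5508, -0.2325, 0.1971]
tcp_rot: [-179.9, -0.1, 117.9]
wrist_force: [0.9, -0.8, -3.6]
opening: 0.0516
grasp_force: 84.5
```

Call:
{"op": "move_arm", "data": {"offset": [[0,0,0],[0,0,0],[0,0,0],[0,0,0],[0,0,0]], "twist": [[0,0,0.12],[0,0,0.12],[0,0,0.12],[0,0,0.1],[0,0,0.046]], "grip": [0,0,0,0,0]}}

```text
time: 10.1
ee_pos: [0.551, -0.2317, 0.1973]
tcp_rot: [-179.9, -0.0, 89.1]
wrist_force: [0.2, -0.2, -4.1]
opening: 0.0518
grasp_force: 84.5
```

Call:
{"op": "move_arm", "data": {"offset": [[0,0,0],[0,0,0]], "twist": [[0,0,0],[0,0,0]], "grip": [0,0]}}

```text
time: 10.3
ee_pos: [0.5513, -0.2315, 0.1977]
tcp_rot: [-179.9, -0.0, 89.4]
wrist_force: [-0.5, -0.0, -3.8]
opening: 0.0521
grasp_force: 84.5
```

```bash
python3 - <<'E'
from h import *
o=bot.get_obs();print(o["time"],o["q"],o["ee_pos"],o["tcp_rot"],o["wrist_force"],o["opening"],o["grasp_force"])
plan([.552,-.231,.15],89.3)
c=cam("wrist");p=cloud(c)
hsv=cv2.cvtColor(c["color"],cv2.COLOR_RGB2HSV)
b=(hsv[...,0]>95)&(hsv[...,0]<130)&(hsv[...,1]>120)
t=b&(np.hypot(p[...,0]-.5515,p[...,1]+.229)<.09)&(p[...,2]>.024)&(p[...,2]<.033)
mm=cv2.morphologyEx(t.astype(np.uint8),cv2.MORPH_OPEN,np.ones((3,3)));q=p[mm>0]
print(len(q),q.min(0),q.max(0))
s=[];
for x in np.arange(.505,.6,.004):
    w=q[abs(q[:,0]-x)<.002]
    if len(w): s.append((x,w[:,1].max()))
s=np.array(s);k=np.polyfit(*s.T,1);print("front edge slope deg",np.degrees(np.arctan(k[0])),"y at .5515",np.polyval(k,.5515))
d=(p-o["ee_pos"])@rot(o["tcp_rot"])
f=(abs(d[...,1])<.024)&(d[...,2]>.04)&(d[...,2]<.085)&(abs(d[...,0]-.032)<.006);w=p[f]
k=np.polyfit(w[:,0],w[:,1],1);print("jar face slope",np.degrees(np.arctan(k[0])),"y",np.polyval(k,.5515))
f=(d[...,0]>0)&(d[...,2]>.033)&(d[...,2]<.085)&(np.hypot(d[...,0],d[...,1])<.06);print("jar x",np.percentile(p[f][:,0],[.5,99.5]))
E
```

```text
10.3 [-2.27739014e+01  1.08870765e+01  1.04854151e+01  8.96568527e+01
 -8.39837973e-03  6.78429546e+01] [ 0.55133736 -0.23150724  0.19770117] [-1.79942640e+02 -1.42902022e-02  8.93831412e+01] [-0.45389068 -0.04753436 -3.78140635] 0.05209849011744126 84.53995697200298
offset total cm [0.05 0.07 4.77]
twist total rad [-0.001 -0.     0.001]
4587 [ 0.49955076 -0.23438771  0.02435475] [ 0.60403528 -0.17591058  0.03083986]
front edge slope deg -1.2242265324231614 y at .5515 -0.17679322320576488
jar face slope -0.8478289649247506 y -0.1993155284145864
jar x [0.52118477 0.58061066]
```

Call:
{"op": "move_arm", "data": {"offset": [[0.05,0.08,1.5],[0,0,2.5],[0,0,2.0],[0,0,1],[0,0,0.6]], "twist": [[0,0,0],[0,0,0],[0,0,0],[0,0,0],[0,0,0]], "grip": [0,0,0,0,0]}}

```text
time: 10.85
ee_pos: [0.5521, -0.2305, 0.1207]
tcp_rot: [-179.9, -0.0, 89.3]
wrist_force: [0.2, 0.2, -4.2]
opening: 0.0522
grasp_force: 84.5
```

Call:
{"op": "move_arm", "data": {"offset": [[0,0,0.2],[0,0,0.3],[0,0,0.3],[0,0,0.3],[0,0,0]], "twist": [[0,0,0],[0,0,0],[0,0,0],[0,0,0],[0,0,0]], "grip": [0,0,0,0,0]}}

```text
time: 11.35
ee_pos: [0.5526, -0.2307, 0.111]
tcp_rot: [-180.0, -0.0, 89.3]
wrist_force: [0.0, 0.9, -3.9]
opening: 0.0517
grasp_force: 84.5
```

Call:
{"op": "move_arm", "data": {"offset": [[0,0,0.3],[0,0,0.3],[0,0,0.3],[0,0,0.2],[0,0,0]], "twist": [[0,0,0],[0,0,0],[0,0,0],[0,0,0],[0,0,0]], "grip": [0,0,0,0,0]}}

```text
time: 11.85
ee_pos: [0.5525, -0.2306, 0.0998]
tcp_rot: [-180.0, -0.0, 89.3]
wrist_force: [-0.5, -0.7, -4.0]
opening: 0.0514
grasp_force: 84.5
```

Call:
{"op": "move_arm", "data": {"offset": [[0,0,0.1],[0,0,0.1],[0,0,0]], "twist": [[0,0,0],[0,0,0],[0,0,0]], "grip": [0,0,0]}}

```text
time: 12.15
ee_pos: [0.5527, -0.2307, 0.0985]
tcp_rot: [180.0, 0.0, 89.3]
wrist_force: [0.7, -0.0, -2.5]
opening: 0.0518
grasp_force: 84.7
```

Contact with the pocket floor has begun. I'll press lightly, firm up the grip, then turn anticlockwise about the cap's axis (2.1 mm ahead in tool x) while rising.

Call:
{"op": "move_arm", "data": {"offset": [[0,0,0.1],[0,0,0.05],[0,0,0],[0,0,0]], "twist": [[0,0,0],[0,0,0],[0,0,0],[0,0,0]], "grip": [0,0,0,0], "force": 110}}

```text
time: 12.55
ee_pos: [0.5528, -0.2308, 0.0984]
tcp_rot: [179.9, 0.0, 89.3]
wrist_force: [-4.1, 1.2, 7.9]
opening: 0.0514
grasp_force: 113.8
```

```bash
python3 - <<'E'
from h import *
o=bot.get_obs();print(o["time"],o["ee_pos"],o["tcp_rot"],o["wrist_force"],o["torque"],o["grasp_force"])
c=cam("wrist");p=cloud(c)
d=(p-o["ee_pos"])@rot(o["tcp_rot"]);hsv=cv2.cvtColor(c["color"],cv2.COLOR_RGB2HSV)
f=(abs(d[...,1])<.024)&(p[...,2]<.060)&(p[...,2]>.036)&(abs(d[...,0]-.032)<.006);w=p[f]
k=np.polyfit(w[:,0],w[:,1],1);print("jar face slope",np.degrees(np.arctan(k[0])),"centre y",np.polyval(k,.5515)-.03)
near=np.hypot(d[...,0],d[...,1])<.05
f=near&(hsv[...,1]>150)&(hsv[...,0]<18)&(d[...,2]<.009)&(d[...,2]>0);q=d[f]
print("cap tool x",np.percentile(q[abs(q[:,1])<.006][:,0],[.5,99.5]),"top z",np.median(p[f][:,2]))
top=near&(abs(p[...,2]-.0685)<.004)&(d[...,0]>.01)&(hsv[...,1]<80);print("body top z",np.percentile(p[top][:,2],[20,50,80]))
E
```

```text
12.55 [ 0.55283206 -0.23076378  0.09842438] [1.79920113e+02 3.11021495e-02 8.93115747e+01] [-4.08906469  1.18044888  7.92978994] [ 0.41752509  0.92520006 -0.04305664] 113.75614652911281
jar face slope -0.8832844645907791 centre y -0.22847603547581494
cap tool x [-0.02363303  0.02910622] top z 0.0939562614566892
body top z [0.06653776 0.06785659 0.06897959]
```

Call:
{"op": "move_arm", "data": {"offset": [[0,-0.03,0],[0,0.02,-0.02],[0,0.02,-0.02],[0,0.02,-0.02],[0,0.02,-0.02]], "twist": [[0,0,-0.06],[0,0,-0.1],[0,0,-0.1],[0,0,-0.1],[0,0,-0.1]], "grip": [0,0,0,0,0]}}

```text
time: 13.1
ee_pos: [0.5537, -0.2307, 0.0989]
tcp_rot: [179.9, 0.1, 115.9]
wrist_force: [-0.6, 0.7, 2.4]
opening: 0.0507
grasp_force: 113.7
```

```bash
cat > st.py <<'E'
from h import *
o=bot.get_obs();print(o["time"],o["ee_pos"].round(4) if hasattr(o["ee_pos"],"round") else o["ee_pos"],o["tcp_rot"][2],np.round(o["wrist_force"],1),np.round(o["torque"],2),o["q"][5],o["opening"])
E
python3 st.py
```

```text
13.1 [ 0.5537 -0.2307  0.0989] 115.88757167616696 [-0.6  0.7  2.4] [ 0.23  0.14 -0.1 ] 41.489278339993746 0.0507280827578469
```

Call:
{"op": "move_arm", "data": {"offset": [[0,0.02,-0.02],[0,0.02,-0.02],[0,0.02,-0.02],[0,0.02,-0.02],[0,0.02,-0.02]], "twist": [[0,0,-0.1],[0,0,-0.1],[0,0,-0.1],[0,0,-0.1],[0,0,-0.1]], "grip": [0,0,0,0,0]}}

```text
time: 13.6
ee_pos: [0.5543, -0.2301, 0.0992]
tcp_rot: [180.0, 0.1, 144.5]
wrist_force: [0.1, 1.2, -0.2]
opening: 0.0512
grasp_force: 114.1
```

```bash
cat >> st.py <<'E'
c=cam("wrist");save(c,"u%d"%(o["time"]*10));p=cloud(c)
d=(p-o["ee_pos"])@rot(o["tcp_rot"]);hsv=cv2.cvtColor(c["color"],cv2.COLOR_RGB2HSV)
near=np.hypot(d[...,0],d[...,1])<.05
f=near&(hsv[...,1]>150)&(hsv[...,0]<18)&(d[...,2]<.012)&(d[...,2]>-.003)
print("cap top z",np.median(p[f][:,2]),"tool z",np.median(d[f][:,2]),"cap x",np.percentile(d[f][:,0],[.5,99.5]))
g=(np.hypot(p[...,0]-.5515,p[...,1]+.2288)<.05)&(hsv[...,1]<90)&(abs(p[...,2]-.067)<.006);w=p[g]
print("jar top",np.median(w[:,2]),cv2.minAreaRect(w[:,:2].astype(np.float32)) if len(w) else 0)
# arrow angle in tool frame
r=np.hypot(d[...,0]-.0021,d[...,1]);a=(r<.022)&(hsv[...,1]<110)&(abs(d[...,2]-np.median(d[f][:,2]))<.004)
an=np.arctan2(d[a][:,1],d[a][:,0]-.0021)
print("arrow axis deg (mod 180)",np.degrees(np.angle(np.exp(2j*an).mean()))/2,a.sum())
E
python3 st.py; python3 - <<'E'
from h import *
c=dict(np.load("w4.npz"));Tc=np.array(c["tool_from_camera"]);c["Rw"],c["tw"]=Tc[:3,:3],Tc[:3,3]
d=cloud(c);hsv=cv2.cvtColor(c["color"],cv2.COLOR_RGB2HSV)
r=np.hypot(d[...,0]-.0021,d[...,1]);a=(r<.022)&(hsv[...,1]<110)&(abs(d[...,2]-.0043)<.004)
an=np.arctan2(d[a][:,1],d[a][:,0]-.0021);print("before",np.degrees(np.angle(np.exp(2j*an).mean()))/2,a.sum())
E
```

```text
13.6 [ 0.5543 -0.2301  0.0992] 144.5490341934044 [ 0.1  1.2 -0.2] [ 0.1   0.08 -0.02] 12.905805747190342 0.051183218680586104
cap top z 0.0946611623282698 tool z 0.004577674487169498 cap x [-0.02286953  0.0289562 ]
jar top 0.06718939146445738 ((0.5363325476646423, -0.21725013852119446), (0.07776197791099548, 0.041092775762081146), 52.389923095703125)
arrow axis deg (mod 180) -52.835102236795144 665
before -52.98885296752089 661
```

View pics/u136.png

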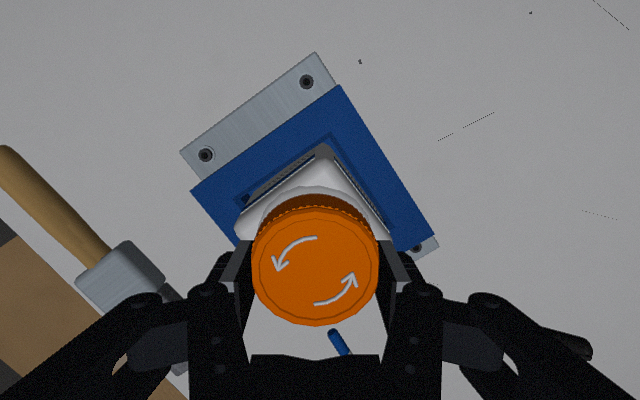

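The view shows the jar square in the pocket with its corner at (328,150), and the cap turned about 55° along with the gripper. I'll keep turning in small steps and test for release.

Call:
{"op": "move_arm", "data": {"offset": [[0,0.02,-0.03],[0,0.02,-0.03],[0,0.02,-0.03],[0,0.02,-0.03],[0,0,0]], "twist": [[0,0,-0.1],[0,0,-0.1],[0,0,-0.1],[0,0,-0.05],[0,0,0]], "grip": [0,0,0,0,0]}}

```text
time: 14.15
ee_pos: [0.5545, -0.2293, 0.1001]
tcp_rot: [-180.0, 0.0, 164.3]
wrist_force: [-1.4, -0.4, -0.5]
opening: 0.051
grasp_force: 114.2
```

```bash
python3 st.py
```

```text
14.15 [ 0.5545 -0.2293  0.1001] 164.31275159645463 [-1.4 -0.4 -0.5] [-0.   -0.02 -0.02] -6.777322785625129 0.05100355391158598
cap top z 0.09554675724796824 tool z 0.0045907687054734915 cap x [-0.0227646  0.0289524]
jar top 0.0673672997869513 ((0.5418650507926941, -0.22905194759368896), (0.041488900780677795, 0.05980748310685158), 2.008384943008423)
arrow axis deg (mod 180) -52.81556703750421 663
```

Call:
{"op": "move_arm", "data": {"offset": [[0,0.01,-0.04],[0,0.01,-0.04],[0,0.01,-0.03],[0,0,0]], "twist": [[0,0,-0.04],[0,0,-0.04],[0,0,-0.04],[0,0,0]], "grip": [0,0,0,0]}}

```text
time: 14.6
ee_pos: [0.5546, -0.229, 0.1011]
tcp_rot: [-180.0, 0.0, 171.1]
wrist_force: [-0.0, -0.4, -2.1]
opening: 0.051
grasp_force: 114.2
```

```bash
python3 st.py
```

```text
14.6 [ 0.5546 -0.229   0.1011] 171.1449481855001 [-0.  -0.4 -2.1] [-0.02 -0.02  0.02] -13.585169622517967 0.05097386951835414
cap top z 0.09652944081405873 tool z 0.004581728261636333 cap x [-0.02271855  0.0289768 ]
jar top 0.06734324150002832 ((0.5403623580932617, -0.22905410826206207), (0.038447167724370956, 0.05978705361485481), 1.7982145547866821)
arrow axis deg (mod 180) -53.1460716821876 667
```

Call:
{"op": "move_arm", "data": {"offset": [[0,0.01,-0.03],[0,0.01,-0.03],[0,0,0],[0,0,0]], "twist": [[0,0,-0.04],[0,0,-0.04],[0,0,0],[0,0,0]], "grip": [0,0,0,0]}}

```text
time: 15.05
ee_pos: [0.5544, -0.2288, 0.1015]
tcp_rot: [-180.0, 0.0, 175.7]
wrist_force: [-0.9, 1.3, -1.0]
opening: 0.0511
grasp_force: 114.2
```

```bash
python3 st.py
```

```text
15.05 [ 0.5544 -0.2288  0.1015] 175.68435861348408 [-0.9  1.3 -1. ] [ 0.01  0.04 -0.04] -18.106069015349348 0.051059921262942655
cap top z 0.09693215514727241 tool z 0.004580148836302356 cap x [-0.02282132  0.02896441]
jar top 0.06734208523925116 ((0.5371114015579224, -0.22917062044143677), (0.03246231749653816, 0.060270678251981735), 0.5177225470542908)
arrow axis deg (mod 180) -52.93359194489236 666
```

Call:
{"op": "move_arm", "data": {"offset": [[0,0.01,0],[0,0,-0.05],[0,0,-0.05],[0,0,0]], "twist": [[0,0,-0.04],[0,0,0],[0,0,0],[0,0,0]], "grip": [0,0,0,0]}}

```text
time: 15.5
ee_pos: [0.5544, -0.2287, 0.1026]
tcp_rot: [-180.0, 0.0, 178.0]
wrist_force: [-0.2, -0.6, -0.9]
opening: 0.051
grasp_force: 114.2
```

```bash
python3 st.py
```

```text
15.5 [ 0.5544 -0.2287  0.1026] 178.0482350248496 [-0.2 -0.6 -0.9] [0.04 0.02 0.02] -20.46032401609014 0.05102868128367232
cap top z 0.09802353115814036 tool z 0.004575046087712775 cap x [-0.02279045  0.02899428]
jar top 0.06736803765676103 ((0.5362966060638428, -0.22899192571640015), (0.06076181307435036, 0.03233850374817848), 88.89787292480469)
arrow axis deg (mod 180) -52.956153893768054 665
```

Call:
{"op": "move_arm", "data": {"offset": [[0,0,-0.2],[0,0,-0.3],[0,0,-0.4],[0,0,-0.5],[0,0,-0.6]], "twist": [[0,0,0],[0,0,0],[0,0,0],[0,0,0],[0,0,0]], "grip": [0,0,0,0,0]}}

```text
time: 16.05
ee_pos: [0.5544, -0.2286, 0.123]
tcp_rot: [-180.0, 0.0, 178.1]
wrist_force: [0.6, -0.1, 0.0]
opening: 0.0512
grasp_force: 114.2
```

Call:
{"op": "move_arm", "data": {"offset": [[0,0,-0.6],[0,0,-0.4],[0,0,-0.2],[0,0,0],[0,0,0]], "twist": [[0,0,0],[0,0,0],[0,0,0],[0,0,0],[0,0,0]], "grip": [0,0,0,0,0]}}

```text
time: 16.55
ee_pos: [0.5543, -0.2286, 0.1343]
tcp_rot: [180.0, -0.0, 178.1]
wrist_force: [-0.3, 0.3, -0.9]
opening: 0.0513
grasp_force: 114.2
```

```bash
python3 st.py; python3 - <<'E'
from h import *
c=cam("wrist");p=cloud(c);o=bot.get_obs()
d=(p-o["ee_pos"])@rot(o["tcp_rot"])
# jar far/near face in world, yaw~178: tool x = -world x ; camera sees -x face
f=(abs(p[...,1]+.229)<.024)&(p[...,2]>.036)&(p[...,2]<.06)&(abs(p[...,0]-.5215)<.006);w=p[f]
k=np.polyfit(w[:,1],w[:,0],1);print("face x",np.polyval(k,-.2288),"slope",np.degrees(np.arctan(k[0])),len(w))
f=(abs(p[...,2]-.0675)<.004)&(np.hypot(p[...,0]-.5515,p[...,1]+.2288)<.045);print("jar y range",np.percentile(p[f][:,1],[.5,99.5]),"top z",np.median(p[f][:,2]))
c2=cam("side");v=c2["color"][120:240,260:380];cv2.imwrite("pics/fin.png",cv2.resize(v[...,::-1],None,fx=4,fy=4,interpolation=cv2.INTER_CUBIC))
E
```

```text
16.55 [ 0.5543 -0.2286  0.1343] 178.11877506182984 [-0.3  0.3 -0.9] [-0.04 -0.03  0.02] -20.531649826578583 0.05127514980831318
cap top z 0.12974133411417962 tool z 0.004561891566072451 cap x [-0.02276729  0.02902028]
jar top 0.06807805253899826 ((0.5384361147880554, -0.22919604182243347), (0.034579336643218994, 0.05990789085626602), 1.7239770889282227)
arrow axis deg (mod 180) -53.08841687188731 666
face x 0.5210871693564834 slope -1.971002137488144 645
jar y range [-0.25820525 -0.19978498] top z 0.06804036244592207
```

View pics/fin.png

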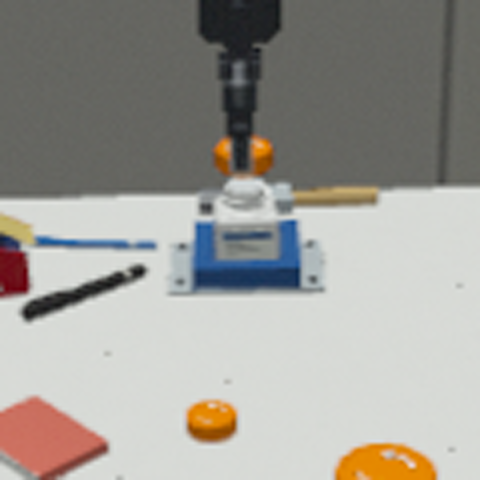

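The side crop shows the jar seated in the holder with its neck open at (245,190), and the cap held level above it at (243,155). I measure the cap about 1 mm off centre and 2 cm up, so I'll trim that and hand in.

Call:
{"op": "move_arm", "data": {"offset": [[0.08,0.02,0],[0,0,0],[0,0,0],[0,0,0]], "twist": [[0,0,0],[0,0,0],[0,0,0],[0,0,0]], "grip": [0,0,0,0]}}

```text
time: 17.1
ee_pos: [0.5536, -0.2284, 0.1345]
tcp_rot: [-180.0, 0.0, 178.1]
wrist_force: [-0.8, 0.1, -0.3]
opening: 0.0512
grasp_force: 114.2
```

```bash
python3 -c "
from workcell import bot
print(bot.get_obs()['ee_pos']);print(bot.job_done())"
```

```text
[ 0.55364208 -0.22844126  0.13450443]
the job is handed in; nothing more can be done
None
```

The job is handed in at 17.1 s: the jar is seated square in the holder, and its cap came off after a turn of about 89° and is held level about 2 cm above the mouth, within about 1 mm of centre; no verdict was returned.

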